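Vent the blue spray gun

TASK

Two spray guns are parked upside down on their cups. Squeeze the trigger of the gun with the blue cup fully home against its spring, keep it there for about a second so the gun drains back into its cup, then let the trigger spring right back and move clear. Do not touch the gun with the orange cup.

Things in the scene. Friction and masses are not known exactly. Their poses are not given: they have to be found in the camera images.
- blue_gun_pinch (a point): Point on the blue-cup gun, 205 mm above the bench, midway between the grip's back face (18.5 mm to -y) and the trigger's outer face when fully squeezed (18.5 mm to +y). z up, y to the brass nozzle, x along the hinge. Released, the blade leans away: outer face 32 mm to +y here, 39 mm at its top edge (233 mm above bench). Gun body under the blade is up to 158 mm high; cup axis 33 mm to +y.
- blue_gun_trigger (a joint): Dark steel trigger blade (20 mm wide, 7 mm thick) beside the grip on the nozzle side, hinged 55 mm below the pinch point and 15 mm to +y. rad: 0 released, 0.24 fully squeezed to the grip (13 mm of travel at the point's height). Sprung: there about 4 N starts it, 11 N holds it home.
- orange_gun: The other gun, identical but orange cup. Both are fixed, upside down, 253 mm tall: round foot 120 mm wide, cup 90 mm wide, level gun body, and an upright aluminium grip 26 x 26 mm from 158 to 240 mm high, brass inlet 16 mm wide on top. Origin on the bench under the cup's axis, z up, y to the nozzle (70 mm out); grip axis 38.5 mm to -y.
- orange_gun_trigger (a joint): Trigger of the orange-cup gun, rad: 0 released, 0.24 fully squeezed.

How it is judged:
By the outcome, as a careful person would: the job done as asked, in the order asked, and still so for the second after the job is handed in, with the robot touching nothing.
It also fails if it takes over 29 s, if anything falls off the work surface, if the arm or the gripper's body presses on something with over 40 N, if the wrist force passes 120 N, or if a joint passes its speed limit or range.

ROBOT

A 6-joint arm with a two-finger parallel gripper is mounted at the origin on the work surface. World frame = base frame: x ahead of the robot, y to its left, z up, the work surface at z = 0. Lengths are in m, angles in degrees, forces in N, time in s.
With the tool pointing down it reaches from about 0.325 to 0.85 m from the base axis. Payload 15.5 kg.
Tool frame: the origin (TCP) lies at the very end of the fingers, on their centre line; the grasp point (between the pads) lies arm.grip_depth behind it (arm.grip_depth is the distance from the TCP to the grasp point, in m); z points along the fingers, y is the line along which they close (so a half turn about z gives the same grasp; the last joint's range is limited). The gripper opens to 91 mm and grips with 3 to 60 N. Pads are 32 mm wide; open, the fingers measure 118 mm over their backs; the gripper's body (76 mm by 178 mm) begins 60 mm behind the grasp point.
Start: joints at [-81.274, 28.281, 77.091, -0, 74.628, -5.472], TCP at [0.153, -0.606, 0.214] pointing down, gripper open.
Joint ranges: [-166.48, 166.48], [-47.26, 123.95], [12.59, 153.08], [-70.14, 250.14], [6.76, 159.57], [-176.63, 176.63]. Speed limits (degrees/s): [108.29, 108.29, 147.25, 172.46, 172.46, 172.46].

INTERFACE

Orientations are given as a 3x3 rotation matrix whose columns are the frame's x, y, z axes.
In Python, from rig import arm gives the robot as it stands. Calls block until the motion is done:
- arm.move_to(position, orientation): joint-space move of the TCP to a pose.
- arm.move_l(position, orientation=None, feed=0.15): straight line of the TCP; orientation=None keeps the orientation; feed is the mean speed in m/s.
- arm.move_joints(angles): joint-space move.
- arm.grip(opening): finger opening in m; the grip force is fixed at half the most; returns when the fingers have stopped.
- arm.sleep(seconds).
- arm.solve_ik(position, orientation): joint angles nearest the present ones, or None.
- arm.snapshot(name): name is "side" or "top"; returns the picture (400x640x3 uint8, red, green, blue); there is no depth.
- arm.get_calibration(name): a dict with "intrinsics" (3x3 intrinsics, pixels), "k1" (the pictures are not rectified: a ray, as slopes to the right and down, at radius r is drawn at 1 + k1 r^2 times it, then the intrinsics apply), "cam_to_world" (4x4, takes a point from camera to world coordinates). Camera axes: x right, y down, z forward; pixel columns grow to the right and rows downward; lengths in m; the calibration is good to about 2 mm. A picture is of the moment at which its call begins. get_calibration takes no time and is no camera call.
A pose or a line that the arm cannot do raises arm.Unreachable and nothing moves.
- arm.sign_off(): hands the job in; it is judged then, once.
Readings, each from a call of its own:
- arm.current_t(): time.
- arm.current_joint_positions(): joint angles.
- arm.current_dq(): joint speeds.
- arm.current_tau(): joint torques, N m.
- arm.current_ee_pos(): TCP position.
- arm.current_tool_rot(): TCP orientation.
- arm.current_force(): force on the tool from outside, world axes, zero at the start.
- arm.current_torque(): the same for the moment, N m.
- arm.current_width(): finger opening in m.
- arm.current_grasp_force(): force on a finger pad.
Only numpy, scipy, OpenCV 4.12 (cv2) and the standard library are available. Lean on these libraries where they do the work, as an engineer would, in place of code of your own. Each camera call takes 0.05 s, during which the arm holds its last target. There are 200 camera calls.

## Working session

There is one attempt and no reset: what is moved stays moved. The work goes in short steps, each a Python script; the robot and the scene stay as the last script left them, time stands still between calls to the robot, and variables do not carry over. Pictures are saved under pics/ and viewed, at most 10 in all, crops included, and the job is handed in when it is done.

```bash
mkdir -p pics; python3 - <<'E'
from rig import arm
import cv2
for n in ("top","side"):
    im=arm.snapshot(n); cv2.imwrite(f"pics/{n}0.png",im[:,:,::-1])
    c=arm.get_calibration(n); print(n,c)
print(arm.grip_depth,arm.current_t(),arm.current_tool_rot())
E
```

```text
top {'intrinsics': array([[379.93952983,   0.        , 319.24487568],
       [  0.        , 379.93952983, 201.17182922],
       [  0.        ,   0.        ,   1.        ]]), 'k1': -0.0666165688628676, 'cam_to_world': array([[-0.0158589 , -0.98275045,  0.1842554 ,  0.37128429],
       [-0.99986377,  0.01474401, -0.00741937, -0.004358  ],
       [ 0.00457473, -0.18434796, -0.9828504 ,  0.95198011],
       [ 0.        ,  0.        ,  0.        ,  1.        ]])}
side {'intrinsics': array([[381.32986703,   0.        , 326.62909153],
       [  0.        , 381.32986703, 200.00011045],
       [  0.        ,   0.        ,   1.        ]]), 'k1': -0.04258035552544161, 'cam_to_world': array([[-0.80598989, -0.38204981,  0.45212636,  0.07997543],
       [-0.59190168,  0.52756593, -0.60936572,  0.5642354 ],
       [-0.00571841, -0.75875696, -0.65134873,  0.78218712],
       [ 0.        ,  0.        ,  0.        ,  1.        ]])}
0.0188 0.1 [[ 9.69468777e-01  2.45214730e-01 -1.62845439e-04]
 [ 2.45214759e-01 -9.69468163e-01  1.09678573e-03]
 [ 1.11074548e-04 -1.10323163e-03 -9.99999385e-01]]
```

View pics/top0.png

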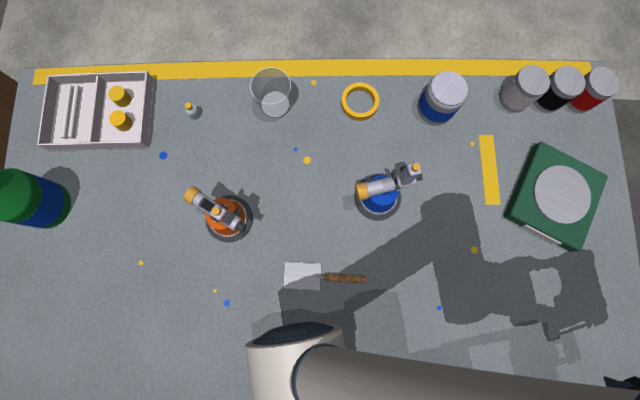

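View pics/side0.png

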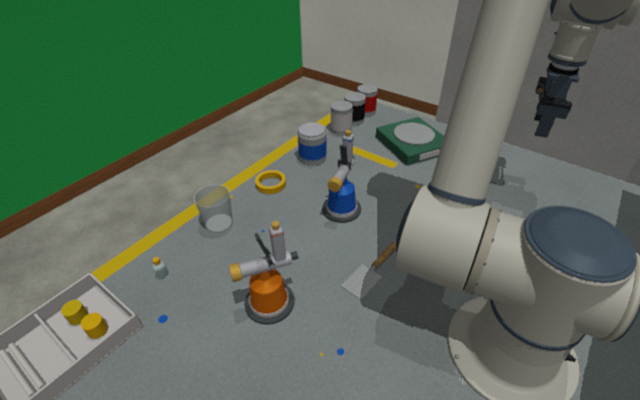

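The top view has the blue gun at about (380,190), nozzle to the left and inlet at about (417,168). The orange gun is at (225,215). I'll enlarge the blue gun in both views.

```bash
python3 - <<'E'
import cv2,numpy as np
a=cv2.imread("pics/top0.png")[145:225,340:440]; b=cv2.imread("pics/side0.png")[120:225,310:380]
cv2.imwrite("pics/ta.png",cv2.resize(a,None,fx=7,fy=7,interpolation=cv2.INTER_CUBIC))
cv2.imwrite("pics/sb.png",cv2.resize(b,None,fx=5.5,fy=5.5,interpolation=cv2.INTER_CUBIC))
E
```

```text
(no output)
```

View pics/ta.png

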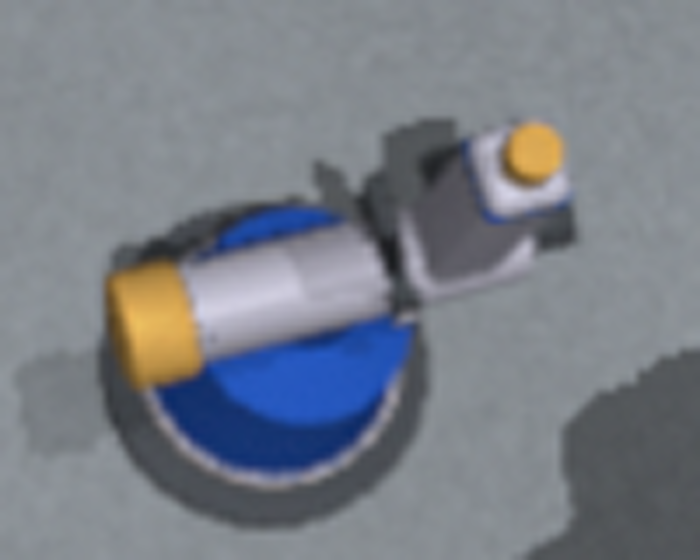

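View pics/sb.png

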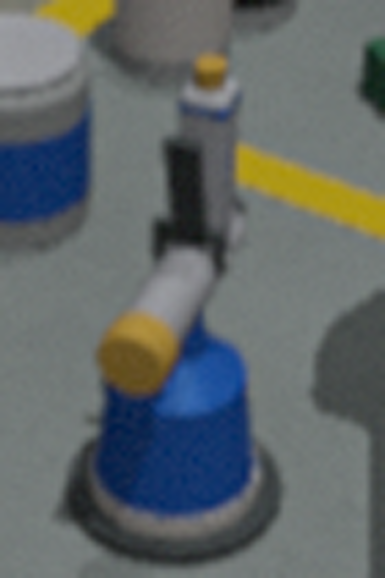

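```bash
cat > cam.py <<'E'
from rig import arm
import numpy as np, cv2
def proj(n,P):
    c=arm.get_calibration(n); T=np.linalg.inv(c["cam_to_world"])
    return cv2.projectPoints(np.atleast_2d(P).astype(float),cv2.Rodrigues(T[:3,:3])[0],T[:3,3],c["intrinsics"],np.array([c["k1"],0,0,0]))[0][:,0]
def back(n,uv,z):
    c=arm.get_calibration(n); M=c["cam_to_world"]
    s=cv2.undistortPoints(np.array([[uv]],float),c["intrinsics"],np.array([c["k1"],0,0,0]))[0,0]
    d=M[:3,:3]@[*s,1]; return M[:3,3]+d*(z-M[2,3])/d[2]
T=lambda u,v:(u/7+340-.43,v/7+145-.43)
S=lambda u,v:(u/5.5+310-.41,v/5.5+120-.41)
E
python3 - <<'E'
from cam import *
np.set_printoptions(precision=4,suppress=True)
print("inlet top",back("top",T(536,148),.253),"side",back("side",S(211,61),.253))
gc=[back("top",T(*p),.240) for p in((467,143),(490,222),(572,205))]
print("grip corners",gc,np.linalg.norm(gc[0]-gc[1]),np.linalg.norm(gc[1]-gc[2]),"centre",(gc[0]+gc[2])/2)
for z in(.0,.01): print("foot",back("top",T(264,363),z),"width",np.linalg.norm(back("top",T(100,363),z)-back("top",T(428,363),z)),"side",back("side",S(172,472),z))
for z in(.13,.14,.15): print("nozzle end",back("top",T(128,330),z), "nozzle width")
E
```

```text
inlet top [ 0.5687 -0.1965  0.253 ] side [ 0.5711 -0.1969  0.253 ]
grip corners [array([ 0.574 , -0.1807,  0.24  ]), array([ 0.5513, -0.1858,  0.24  ]), array([ 0.5558, -0.2091,  0.24  ])] 0.023322118827428122 0.02375125614976633 centre [ 0.5649 -0.1949  0.24  ]
foot [ 0.5599 -0.1604  0.    ] width 0.12050547497621457 side [ 0.572  -0.1727 -0.    ]
foot [ 0.5579 -0.1587  0.01  ] width 0.11923963471489397 side [ 0.5657 -0.1632  0.01  ]
nozzle end [ 0.5454 -0.0964  0.13  ] nozzle width
nozzle end [ 0.5433 -0.0953  0.14  ] nozzle width
nozzle end [ 0.5412 -0.0941  0.15  ] nozzle width
```

```bash
python3 - <<'E'
from cam import *
from scipy.optimize import least_squares
G=lambda p,P:(np.array([[np.cos(p[2]),-np.sin(p[2]),0],[np.sin(p[2]),np.cos(p[2]),0],[0,0,1]])@np.array(P,float).T).T+[p[0],p[1],0]
it=[0,-.0385,.253]; 
obs=[("top",it,T(536,148)),("side",it,S(211,61)),("top",[0,0,.008],T(264,363)),("top",[.013,-.0255,.24],T(488,224)),("top",[.013,-.0515,.24],T(574,206)),("top",[-.013,-.0255,.24],T(465,142))]
f=lambda p:np.concatenate([proj(n,G(p,[P]))[0]-o for n,P,o in obs])
r=least_squares(f,[.559,-.159,.24]); p=r.x; print(p,np.rad2deg(p[2]),r.fun.reshape(-1,2).round(2))
np.save("pose.npy",p); print("pinch",G(p,[[0,-.033,.205]]))
def circ(r,c,z):
    a=np.linspace(0,2*np.pi,40); return np.c_[r*np.cos(a),c+r*np.sin(a),z+0*a]
sq=np.array([[1,1],[1,-1],[-1,-1],[-1,1],[1,1]])*.013
cur=[circ(.06,0,.0),circ(.008,-.0385,.253)]+[np.c_[sq[:,0],sq[:,1]-.0385,z+0*sq[:,0]] for z in(.158,.24)]
y=-.033; cur.append(np.array([[.01,y+.039,.233],[-.01,y+.039,.233],[-.01,y+.032,.205],[.01,y+.032,.205],[.01,y+.039,.233]]))
out=[]
for n,c,s in(("top",(340,145,100,80),4.5),("side",(310,120,80,105),3.42)):
    im=cv2.imread(f"pics/{n}0.png")[c[1]:c[1]+c[3],c[0]:c[0]+c[2]]; im=cv2.resize(im,None,fx=s,fy=s,interpolation=3)
    for q in cur:
        uv=(proj(n,G(p,q))-c[:2]+.5)*s-.5; cv2.polylines(im,[uv.round().astype(int)],0,(0,255,0),1)
    out.append(im[:359])
h=min(o.shape[0] for o in out); cv2.imwrite("pics/ov.png",np.hstack([o[:h] for o in out]))
E
```

```text
[ 0.57464321 -0.1595902  -0.47433189] -27.177215433747453 [[ -0.97   5.89]
 [  3.71   2.03]
 [ -0.08  -6.29]
 [  0.78 -11.88]
 [  0.62  -3.56]
 [ -1.25  11.4 ]]
pinch [[ 0.55957065 -0.18894693  0.205     ]]
```

View pics/ov.png

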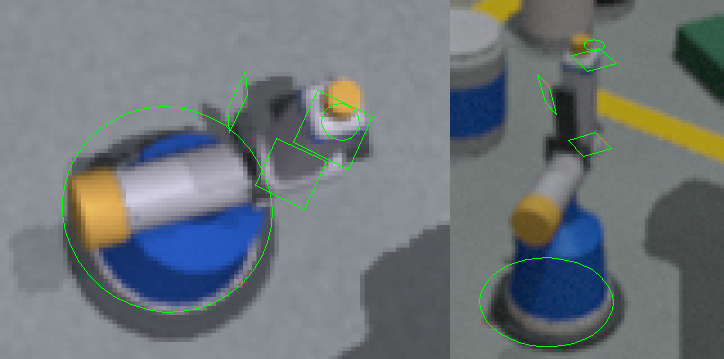

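The overlay is off because I swapped the x signs of the grip corners. Correcting them and adding the nozzle.

```bash
python3 - <<'E'
from cam import *
from scipy.optimize import least_squares
G=lambda p,P:(np.array([[np.cos(p[2]),-np.sin(p[2]),0],[np.sin(p[2]),np.cos(p[2]),0],[0,0,1]])@np.array(P,float).T).T+[p[0],p[1],0]
it=[0,-.0385,.253]; 
obs=[("top",it,T(536,148)),("side",it,S(211,61)),("top",[0,0,.008],T(264,363)),("top",[-.013,-.0255,.24],T(488,224)),("top",[-.013,-.0515,.24],T(574,206)),("top",[.013,-.0255,.24],T(465,142))]
f=lambda p:np.concatenate([proj(n,G(p,[P]))[0]-o for n,P,o in obs])
r=least_squares(f,[.559,-.159,.24],x_scale=[.01,.01,.1],loss="soft_l1"); p=r.x; print(p,np.rad2deg(p[2]),r.fun.reshape(-1,2).round(2))
np.save("pose.npy",p); print("pinch",G(p,[[0,-.033,.205]]))
def circ(r,c,z):
    a=np.linspace(0,2*np.pi,40); return np.c_[r*np.cos(a),c+r*np.sin(a),z+0*a]
sq=np.array([[1,1],[1,-1],[-1,-1],[-1,1],[1,1]])*.013
cur=[circ(.06,0,.0),circ(.008,-.0385,.253)]+[np.c_[sq[:,0],sq[:,1]-.0385,z+0*sq[:,0]] for z in(.158,.24)]
y=-.033; cur.append(np.array([[.01,y+.039,.233],[-.01,y+.039,.233],[-.01,y+.032,.205],[.01,y+.032,.205],[.01,y+.039,.233]]))
cur.append(np.array([[0,-.0385,.158],[0,.07,.158]]))
out=[]
for n,c,s in(("top",(340,145,100,80),4.5),("side",(310,120,80,105),3.42)):
    im=cv2.imread(f"pics/{n}0.png")[c[1]:c[1]+c[3],c[0]:c[0]+c[2]]; im=cv2.resize(im,None,fx=s,fy=s,interpolation=3)
    for q in cur:
        uv=(proj(n,G(p,q))-c[:2]+.5)*s-.5; cv2.polylines(im,[uv.round().astype(int)],0,(0,255,0),1)
    out.append(im)
h=min(o.shape[0] for o in out); cv2.imwrite("pics/ov2.png",np.hstack([o[:h] for o in out]))
E
```

```text
[ 0.5583287  -0.15788174  0.21387808] 12.25431149152596 [[-0.43  1.11]
 [ 1.12  0.71]
 [-0.46 -0.  ]
 [ 0.18 -0.17]
 [ 0.65 -0.51]
 [-0.14 -1.05]]
pinch [[ 0.56533299 -0.19012984  0.205     ]]
```

View pics/ov2.png

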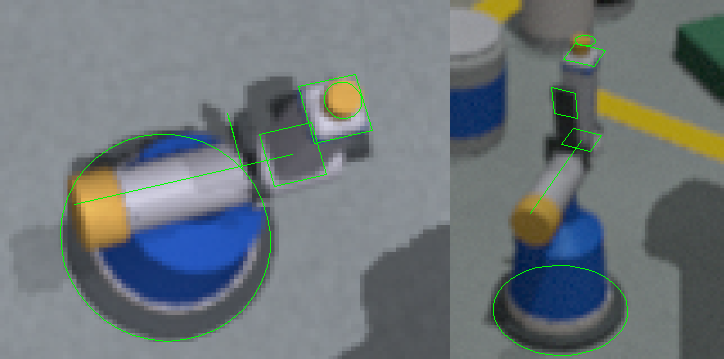

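The corrected overlay fits in both views: in the top view the grip and inlet lie on their outlines, and the side view agrees to about 1 px (~2 mm). The pinch point is about (0.566, -0.191) with yaw about 13°. I'll go above it and descend shifted towards the blade side for equal clearance.

```bash
cat > g.py <<'E'
from cam import *
np.set_printoptions(precision=4,suppress=True)
a=np.deg2rad(13); gx=np.array([np.cos(a),np.sin(a),0]); gy=np.array([-np.sin(a),np.cos(a),0])
R=np.c_[gx,-gy,[0,0,-1]]
P=np.array([.566,-.191,.205-arm.grip_depth])
def rep(): 
    F=np.array(arm.current_force()); print("t %.2f w %.4f gf %.1f"%(arm.current_t(),arm.current_width(),arm.current_grasp_force()),"F gun x,y,z",F@gx,F@gy,F[2],flush=True)
E
python3 - <<'E'
from g import *
p=arm.current_ee_pos(); arm.move_l([p[0],p[1],.36],feed=.3)
Q=P+.005*gy
arm.move_to([Q[0],Q[1],.36],R); rep()
arm.move_l([Q[0],Q[1],.27],R,feed=.15)
for n in("top","side"): cv2.imwrite(f"pics/{n}1.png",arm.snapshot(n)[:,:,::-1])
o=cv2.imread("pics/top1.png")[130:230,330:450]; s=cv2.imread("pics/side1.png")[90:190,300:400]
cv2.imwrite("pics/c1.png",np.hstack([cv2.resize(o,None,fx=3.5,fy=3.5),cv2.resize(s,None,fx=3.5,fy=3.5)]))
E
```

```text
t 2.84 w 0.0913 gf 0.0 F gun x,y,z -0.23038523919272053 0.7161885274125799 -0.2719678813521671
```

View pics/c1.png

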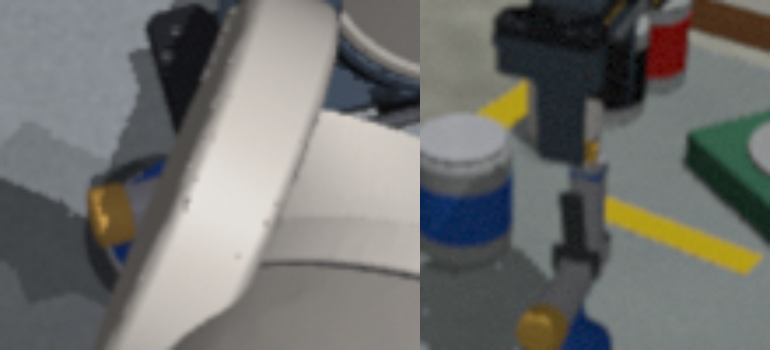

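The side view shows the near finger at about (565,155) in the crop, just in front of the blade (572,205), with the inlet behind it, so it is aligned. I'll descend watching the force, then close stepwise to centre by contact force.

```bash
python3 - <<'E'
from g import *
Q=P+.005*gy
for z in(.235,.21,P[2]):
    arm.move_l([Q[0],Q[1],z],R,feed=.1); rep()
    if abs(np.array(arm.current_force())).max()>6: raise SystemExit("contact")
arm.move_l(P,R,feed=.05); rep()
for w in(.06,.05,.044,.041): arm.grip(w); rep()
E
```

```text
t 4.19 w 0.0910 gf 0.0 F gun x,y,z 0.1157192387071601 -0.3808028672769193 -0.4422607585161553
t 4.59 w 0.0912 gf 0.0 F gun x,y,z 0.6832151289758531 -0.5674052256123379 0.451151795654387
t 4.98 w 0.0913 gf 0.0 F gun x,y,z -0.017490206483313207 0.06533845492263132 0.6371683239824609
t 5.23 w 0.0910 gf 0.0 F gun x,y,z 0.377403043755569 -0.15579458359151485 0.18496241221590176
t 5.88 w 0.0602 gf 2.4 F gun x,y,z 0.10423170605274314 4.253912553064669 3.809547546649671
t 6.27 w 0.0500 gf 2.9 F gun x,y,z -0.07587197405546872 5.3578519742316395 5.054668319225378
t 6.59 w 0.0441 gf 3.2 F gun x,y,z -0.17665039645931802 7.131185108655306 4.474501913725099
t 6.87 w 0.0412 gf 3.3 F gun x,y,z 0.91372357660644 7.325233679340656 5.050313054686217
```

```bash
python3 - <<'E'
from g import *
for w in(.039,.0375,.0365): 
    arm.grip(w); rep()
    if arm.current_width()>w+.0008: break
E
```

```text
t 7.12 w 0.0390 gf 3.5 F gun x,y,z 0.8342169609415179 6.815128300342408 3.9513640004288444
t 7.36 w 0.0374 gf 7.0 F gun x,y,z 0.07712603654796744 -0.12114959439914011 3.389528822073281
t 7.58 w 0.0364 gf 27.6 F gun x,y,z 0.02437614603468822 -5.396023874521274 2.4146455296876206
```

Both pads now bear at 36–37 mm, the expected home thickness, with 28 N on the pads (over the 11 N needed). I'll firm up, hold about a second, release and withdraw.

```bash
python3 - <<'E'
from g import *
arm.grip(.035); rep(); arm.sleep(.9); rep()
arm.grip(.091); rep()
Q=P+.005*gy
arm.move_l(Q,R,feed=.05); rep()
arm.move_l([Q[0],Q[1],.36],R,feed=.15); rep()
q=arm.current_joint_positions(); q[0]-=40; arm.move_joints(q); rep()
for n in("top","side"): cv2.imwrite(f"pics/{n}2.png",arm.snapshot(n)[:,:,::-1])
o=cv2.imread("pics/top2.png")[145:225,340:440]; s=cv2.imread("pics/side2.png")[120:225,310:380]
o=cv2.resize(o,None,fx=4.5,fy=4.5);s=cv2.resize(s,None,fx=3.42,fy=3.42)
cv2.imwrite("pics/c2.png",np.hstack([o[:359],s[:359]]))
E
```

```text
t 7.79 w 0.0369 gf 30.0 F gun x,y,z -0.9735348804097307 -5.948901392218377 1.6883732519849692
t 8.69 w 0.0369 gf 30.0 F gun x,y,z -0.8482849866152862 -5.365047455949678 1.9705428789748343
t 9.62 w 0.0909 gf 0.0 F gun x,y,z 0.3868238434251499 0.5721961307048146 0.2496384532117405
t 9.88 w 0.0908 gf 0.0 F gun x,y,z -0.10765190319503969 0.530081940499389 -0.13920185075094763
t 11.18 w 0.0911 gf 0.0 F gun x,y,z 0.3331652622606959 0.14920168524346042 -1.0153196689750503
t 12.69 w 0.0911 gf 0.0 F gun x,y,z 0.18358199858924526 1.0088172332165848 -0.722457875563099
```

View pics/c2.png

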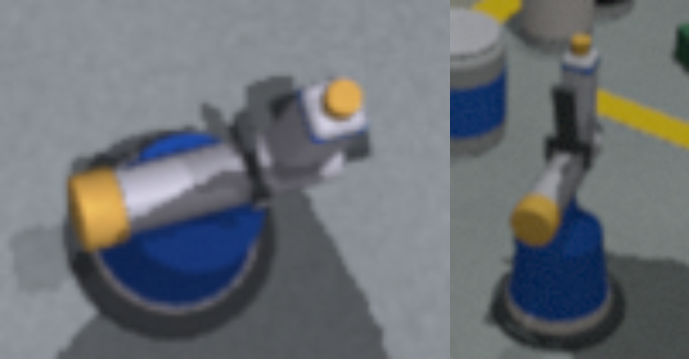

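The blade is back at its released position (side crop, about (565,115), as before). The gun has not moved and the arm is clear.

```bash
python3 -c "
from rig import arm
print(arm.sign_off())"
```

```text
the job is handed in; nothing more can be done
None
```

I squeezed the blue-cup gun's trigger fully home (pads stopped at 37 mm with 30 N), held it for about 1.2 s, let it spring back and moved the arm clear without touching the orange-cup gun; the job was handed in at about 13 s.

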